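Push a board carrier up into the test dock

TASK

Push the circuit-board carrier up the ramp of the test dock, over the yellow lip and on along the deck until its nose has driven the stiff connector fully home, then back off and leave it there, lying flat. Slide it, do not lift it, and push gently: feel for the connector's hard stop and ease off there, never pushing with more than 20 N. Do not press the gripper on the dock itself, and leave the other things on the bench where they are.

Things in the scene. Friction and masses are not known exactly. Their poses are not given: they have to be found in the camera images.
- carrier: Circuit-board carrier: dark grey block, green board on top (brass strip at its nose end), 90 mm long (x), 96 wide (y), 32 high, 0.3 to 0.5 kg, too wide to grasp. Origin: centre of its underside; x points to its nose, which enters the dock; flat tail face at x = -45 mm. Starts on the bench before the ramp, nose towards it, off line by up to 10 mm and 0.15 rad.
- dock: Test dock, fixed: aluminium ramp, yellow lip, aluminium deck, blue side rails. Origin: on the bench top under the lip's inner edge, midway between the rails; x points along the push (up the ramp and in), z up. The lip is flat, 12 mm high, from x = -10 mm to 0; behind it the deck is 9 mm high, so the carrier drops 3 mm off the lip. The deck rails are 102 mm apart inside, 28 mm high.
- ramp_foot (a point): Foot of the dock's ramp, mid-width, on the bench top, at x = -75 mm in the dock's frame; same axes. From here the ramp rises evenly to 12 mm at x = -10 mm (dock frame). Beside it the rails are 24 mm high and flare from 102 mm apart at the lip to 144 mm at the foot. Finger pads drag on the tail face: let them rise with the tail as it climbs, or the push grows.
- deck_mid (a point): Point on the dock's deck, x = 50 mm in its frame, 9 mm above the bench; same axes. At the deck's far end a connector sits on a black head, clamped each time at another depth that is NOT reported: fully home, the connector's face is anywhere from x = 101 to 131 mm in the dock's frame (carrier origin then at 56 to 86 mm). Find it by feel.
- connector (a joint): Travel in m of the connector, a white bar with brass pins, 80 mm wide, 12 to 34 mm above the bench, met by the carrier's nose on the deck. 0 to 0.001 at the start (8 mm gap to the black head behind it); 0.008 = fully home on a hard stop, gap closed. Slides stiffly at about 6 N (sliding the carrier adds about 1 to 6 N), no spring, stays where left.
- eraser: Bystander, loose: a white block eraser, 45 x 22 x 14 mm. Origin: centre of its underside.
- spool: Bystander, loose: a bare-metal solder spool standing on end, 48 mm across, 36 mm high. Origin: centre of its underside.
- battery_holder: Bystander, loose: a black open two-cell battery holder, 62 x 34 x 16 mm. Origin: centre of its underside.
- dome: Bystander, loose: a black dome-topped weight, 68 mm across, 66 mm high. Origin: centre of its underside.
- jar: Bystander, loose: an amber glass jar with a red cap, 56 mm across, 70 mm high. Origin: centre of its underside.
- cutters: Bystander, loose: flush cutters lying flat, one orange and one black handle, about 110 mm long. Origin: centre of its underside.
- magnifier: Bystander, loose: a round brass-rimmed magnifier lying flat, 84 mm across, 12 mm high. Origin: centre of its underside.
There are look-alikes about, which are no part of the job. Of the things that look like the carrier, take the one that is nearest to the robot's base at the start.

How it is judged (in metres and radians):
On the way, in this order (a step that is already met when the one before it is completed fails the run):
1. the carrier is sliding up the ramp between the rails, its nose over the lip, the connector not yet home (x of carrier in the frame of dock between -0.03 and 0.04 m and z of carrier in the frame of dock between 0.004 and 0.022 m and y of carrier in the frame of dock between -0.012 and 0.012 m and value of joint connector below 0.0065 m), for 0.2 s.
2. the carrier has driven the connector home (within 1.5 mm of its stop) (x of carrier in the frame of dock between 0.0525 and 0.0905 m and z of carrier in the frame of dock below 0.011 m and angle between carrier's own z axis and vertical below 0.04 rad and angle between the x axis of carrier and the x axis of dock, either way round below 0.1 rad and y of carrier in the frame of dock between -0.006 and 0.006 m and value of joint connector above 0.0065 m), for 0.2 s.
At the end, for the whole second after the job is handed in: Carrier at rest on the deck behind the lip: flat within 0.04 rad, straight within 0.1 rad, centred within 6 mm, its origin 52.5 to 90.5 mm past the lip's inner edge, underside under 11 mm above the bench; connector travel above 6.5 mm; gripper off it (all of step 2 and linear speed of carrier below 0.01 m/s and contact force between the fingers and carrier below 0.1 N); the robot touches nothing.
It fails at once if the carrier is pushed with more than 20 N (contact force between any of the fingers, the arm and carrier above 20 N).
It fails at once if the carrier is lifted (underside more than 30 mm above the bench) or tipped by more than 0.4 rad (height (world z) of carrier above 0.03 m or angle between carrier's own z axis and vertical above 0.4 rad).
It fails at once if the gripper or arm presses on the dock or its connector with more than 5 N (contact force between any of the fingers, the arm and dock above 5 N).
It fails at once if another thing on the bench is shifted by more than 15 mm (distance of any of eraser, spool, battery_holder, dome, jar, cutters, magnifier from where it was at the start of the episode above 0.015 m).
It also fails if it takes over 59 s, if anything falls off the work surface, if the arm or the gripper's body presses on something with over 40 N, if the wrist force passes 120 N, or if a joint passes its speed limit or range.

ROBOT

A 6-joint arm with a two-finger parallel gripper is mounted at the origin on the work surface. World frame = base frame: x ahead of the robot, y to its left, z up, the work surface at z = 0. Lengths are in m, angles in degrees, forces in N, time in s.
With the tool pointing down it reaches from about 0.375 to 0.9 m from the base axis. Payload 3.1 kg.
Tool frame: the origin (TCP) lies at the very end of the fingers, on their centre line; the grasp point (between the pads) lies 19 mm behind it (ctrl.grip_point_offset is the distance from the TCP to the grasp point, in m); z points along the fingers, y is the line along which they close (so a half turn about z gives the same grasp; the last joint's range is limited). The gripper opens to 87 mm and grips with 3 to 60 N. Pads are 19 mm wide; open, the fingers measure 117 mm over their backs; the gripper's body (75 mm by 190 mm) begins 51 mm behind the grasp point.
Start: joints at [60.59, 30.224, 82.088, -0, 67.689, -10.227], TCP at [0.205, 0.59, 0.223] pointing down, gripper open.
Joint ranges: [-176.69, 176.69], [-43.24, 126.21], [12.49, 139.97], [-82, 262], [0, 151.66], [-163.58, 163.58]. Speed limits (degrees/s): [159.86, 159.86, 180, 180, 180, 180].

INTERFACE

Orientations are given as [roll, pitch, yaw] about the fixed x, y, z axes, in that order (R = Rz(yaw) Ry(pitch) Rx(roll)).
In Python, from rig import ctrl, vision, ticket, finder gives the robot as it stands.
- The arm moves only by the tool move_arm, never from a script. Its argument "commands" is a list of rows, each a list of 7 numbers: the shift along the tool's x, y, z in cm, then the turn, a rotation vector about the tool's x, y, z in rad, then the finger opening in cm, from 0 to 8.7. A call has 1 to 20 rows; each row is the pose to reach, as a shift and turn from the pose commanded when the call began, along the tool's axes at that moment; what a row does not reach only later rows make up. A row lasts 1/12 s, in which the tool goes at most 41.7 mm and 7.16 degrees, less where a joint would pass 70% of its speed; a pose out of reach is approached as far as the arm can. A call with a gripper value outside its range is refused whole. The fingers move at their own pace and stop on an object; the grip force is fixed at half the most. Time passes only in rows, so rows that repeat a pose let the fingers close. It gives the time, the measured TCP pose, the force, the opening and the grip force at its end, in the units of the state.
- ctrl.read_state(): the state, without advancing time (a new reading comes with each control period).
- vision.grab_frame(name): name is "scene" or "top" or "wrist"; returns a dict with "frame" (384x512x3 uint8, red, green, blue), "intrinsics" (3x3 intrinsics, pixels), "R" (3x3) and "t" (3): a world point X has camera coordinates R X + t. Camera axes: x right, y down, z forward; pixel columns grow to the right and rows downward; lengths in m; the calibration is good to about 2 mm. A picture is of the moment at which its call begins. There is no depth.
- ticket.finish_job(): hands the job in; it is judged then, once.
Trained networks look in a picture, given as the dict that the camera call returned (one of the last four; its "shot" number tells which), for a name from the list of things; names that differ only in an ending like _2 or _b are one class to them, and where a whole thing is asked for, a point or a joint stands for the part that bears it (a point fixed in the world has none). Each returns a list of dicts, best first, with "score" (0 to 1); they miss things now and then, are a little off and sometimes report something else, mostly with a low value. They report only what shows in the picture. A call takes as long as a camera call. They do not tell look-alikes from the thing itself.
- finder.look_for(target, picture): "at" ([x, y, z] in m, in world coordinates, good to about 4 mm: the middle of the surface that is visible of it).
- finder.regions_of(target, picture): "pixels" (384x512 bool, what is visible of it).
- finder.mark_of(target, picture): "at" ([x, y, z] in m, in world coordinates, good to about 4 mm: a listed point, or the origin of a listed thing).
The state is a dict: "time_s": time; "joint_positions": joint angles; "qd": joint speeds; "tau": joint torques, N m; "position": TCP position; "eef_rot": TCP orientation; "contact_force": force on the tool from outside, world axes, zero at the start; "ft_torque": the same for the moment, N m; "finger_gap": finger opening in m; "gripper_force": force on a finger pad.
Only numpy, scipy, OpenCV 4.12 (cv2) and the standard library are available. Lean on these libraries where they do the work, as an engineer would, in place of code of your own. Each camera call takes 0.05 s, during which the arm holds its last target. There are 200 camera calls.

## Working session

There is one attempt and no reset: what is moved stays moved. The work goes in short steps, Python scripts to look and compute and a tool call to move; the robot and the scene stay as the last step left them, time stands still between calls to the robot, and variables do not carry over. Pictures are saved under pics/ and viewed, at most 10 in all, crops included, and the job is handed in when it is done.

Besides the shell and the picture viewer there is one more tool, called after "Call:" as name([rows], argument=value, ...), one row to a line, values as JSON. move_arm: Moves the arm, as the interface text tells. Its arguments: {"type":"object","properties":{"commands":{"type":"array"}},"required":["commands"]}

```bash
mkdir -p pics; cat > h.py <<'E'
from rig import ctrl, vision, ticket, finder
import numpy as np, cv2
def save(f,n,crop=None,s=1):
    im=f["frame"][...,::-1]
    if crop: a,b,c,d=crop; im=im[b:d,a:c]
    cv2.imwrite("pics/"+n,cv2.resize(im,None,fx=s,fy=s,interpolation=cv2.INTER_CUBIC))
def px(f,X):
    c=f["R"]@np.array(X)+f["t"]; p=f["intrinsics"]@c; return (p[:2]/p[2]).round(1)
def ray(f,uv,z):
    K,R,t=map(np.array,(f["intrinsics"],f["R"],f["t"])); o=-R.T@t
    d=R.T@np.linalg.inv(K)@np.array([uv[0],uv[1],1.]); return o+d*(z-o[2])/d[2]
E
python3 - <<'E'
from h import *
s=ctrl.read_state(); print(s["time_s"],s["position"],s["eef_rot"],s["contact_force"])
for n in ("top","scene"):
    f=vision.grab_frame(n); save(f,n+"0.png",s=1.5)
    for t in ("carrier","dock","ramp_foot","deck_mid","connector"):
        for k,fn in (("mark",finder.mark_of),("look",finder.look_for)):
            try:
                for d in fn(t,f)[:4]: print(n,t,k,round(d["score"],2),np.round(d["at"],3),px(f,d["at"]))
            except Exception as e: print(n,t,k,e)
E
```

```text
0.0 [0.20497279 0.589673   0.22156063] [-1.79878043e+02 -2.20395578e-02  1.60819062e+02] [ 0.30526478  0.50983423 -0.25644335]
top carrier mark 0.95 [ 0.777  0.245 -0.003] [189.6 136.3]
top carrier mark 0.93 [ 0.6   -0.159 -0.001] [324.6 195.2]
top carrier mark 0.81 [ 0.722 -0.306  0.003] [374.6 154.2]
top carrier mark 0.68 [ 0.569 -0.4   -0.003] [407.6 206.3]
top carrier look 0.95 [0.772 0.242 0.032] [188.  134.7]
top carrier look 0.69 [ 0.599 -0.16   0.032] [326.5 194.3]
top carrier look 0.66 [ 0.72  -0.298  0.032] [374.2 152.6]
top carrier look 0.44 [0.609 0.427 0.007] [126.1 190.7]
top dock mark 0.9 [ 0.59  -0.015  0.004] [275.4 198.2]
top dock look 0.74 [0.58  0.038 0.012] [257.2 201.1]
top ramp_foot mark 0.62 [ 0.599 -0.09  -0.   ] [301.  195.3]
top ramp_foot look 0.72 [0.584 0.032 0.01 ] [259.4 200. ]
top deck_mid mark 0.83 [0.583 0.035 0.008] [258.2 200.1]
top deck_mid look 0.79 [0.58  0.034 0.005] [258.5 201.3]
top connector mark it knows: battery_holder, carrier, cutters, deck_mid, dock, dome, eraser, jar, magnifier, ramp_foot, spool
top connector look 0.64 [0.574 0.109 0.0
[... 399 characters left out ...]
589 -0.014  0.   ] [252.  186.4]
scene dock look 0.56 [0.58  0.044 0.011] [268.4 197.2]
scene ramp_foot mark 0.86 [ 0.6   -0.086  0.002] [232.3 170.8]
scene ramp_foot mark 0.36 [ 0.608  0.426 -0.   ] [368.7 322.3]
scene ramp_foot mark 0.28 [0.582 0.035 0.006] [265.6 196.1]
scene ramp_foot look 0.87 [0.584 0.048 0.012] [267.9 199. ]
scene deck_mid mark 0.88 [0.581 0.036 0.007] [266. 196.]
scene deck_mid look 0.91 [0.582 0.042 0.01 ] [267.3 197.5]
scene connector mark it knows: battery_holder, carrier, cutters, deck_mid, dock, dome, eraser, jar, magnifier, ramp_foot, spool
scene connector look 0.72 [ 0.581 -0.385  0.047] [175.7  94.3]
scene connector look 0.71 [0.579 0.107 0.033] [285.1 209.9]
```

View pics/top0.png

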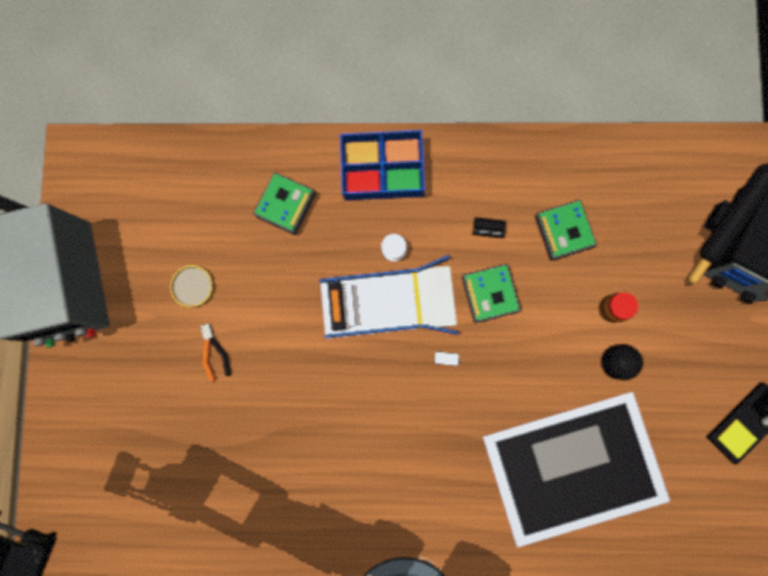

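View pics/scene0.png

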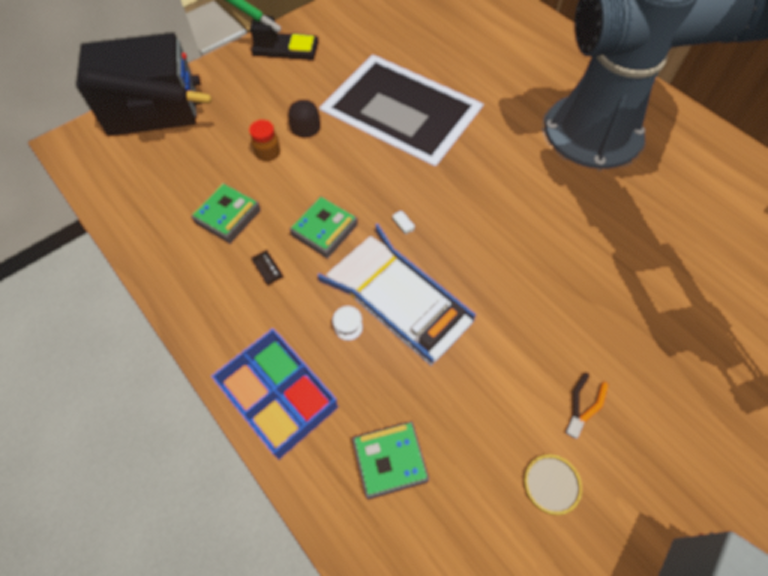

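In the full-frame top image there are three look-alikes of the carrier, and the network found all of them:

| Top pixel | World position (m) | Distance from base |
|---|---|---|
| (189,136) | (0.775, 0.245) | 0.81 m |
| (375,153) | (0.72, -0.30) | 0.78 m |
| (326,194) | (0.60, -0.16) | 0.62 m |

The one at (326,194) is nearest and sits in front of the ramp, so I choose it. The dock runs from the ramp foot at (301,195) to the connector at (232,202). The eraser is at (298,239) and the spool at (263,165). Next I'll move behind the carrier for a closer look.

Call:
move_arm([
  [-65.3,-67.3,-3,0,0,1.11,5],
  [-65.3,-67.3,-3,0,0,1.11,5],
  [-65.3,-67.3,-3,0,0,1.11,5],
  [-65.3,-67.3,-3,0,0,1.11,5],
  [-65.3,-67.3,-3,0,0,1.11,5],
  [-65.3,-67.3,-3,0,0,1.11,5],
  [-65.3,-67.3,-3,0,0,1.11,5],
  [-65.3,-67.3,-3,0,0,1.11,5],
  [-65.3,-67.3,-3,0,0,1.11,5],
  [-65.3,-67.3,-3,0,0,1.11,5],
  [-65.3,-67.3,-3,0,0,1.11,5],
  [-65.3,-67.3,-3,0,0,1.11,5],
  [-65.3,-67.3,-3,0,0,1.11,5],
  [-65.3,-67.3,-3,0,0,1.11,5],
  [-65.3,-67.3,-3,0,0,1.11,5],
  [-65.3,-67.3,-3,0,0,1.11,5],
  [-65.3,-67.3,-3,0,0,1.11,5],
  [-65.3,-67.3,-3,0,0,1.11,5],
  [-65.3,-67.3,-3,0,0,1.11,5],
  [-65.3,-67.3,-3,0,0,1.11,5],
])

```text
time_s: 2.67
position: [0.5572, -0.167, 0.2494]
eef_rot: [180.0, 0.0, 97.2]
contact_force: [0.7, 0.7, 0.3]
finger_gap: 0.0497
gripper_force: 0.0
```

```bash
python3 - <<'E'
from h import *
s=ctrl.read_state(); print(s["time_s"],s["position"],s["eef_rot"],s["contact_force"])
f=vision.grab_frame("wrist"); save(f,"w1.png",s=1.5)
print(-f["R"].T@f["t"], f["R"][2])
for t in ("carrier","dock","ramp_foot","deck_mid"):
    for d in finder.mark_of(t,f)[:2]: print(t,round(d["score"],2),np.round(d["at"],3),px(f,d["at"]))
for d in finder.look_for("connector",f)[:2]: print(t,round(d["score"],2),np.round(d["at"],3),px(f,d["at"]))
E
```

```text
2.6667 [ 0.55718946 -0.16704068  0.24941273] [1.79983076e+02 7.82858679e-04 9.71821152e+01] [0.72808078 0.74062571 0.34691881]
[ 0.54693847 -0.08756823  0.41134741] [ 0.03666839 -0.28724273 -0.9571557 ]
carrier 0.94 [ 0.596 -0.162 -0.   ] [285.1 158.2]
carrier 0.93 [ 0.725 -0.304 -0.001] [358.4 265.8]
dock 0.71 [ 0.59  -0.016  0.002] [298.9  35.3]
ramp_foot 0.8 [ 0.597 -0.092  0.   ] [294.9 103. ]
```

View pics/w1.png

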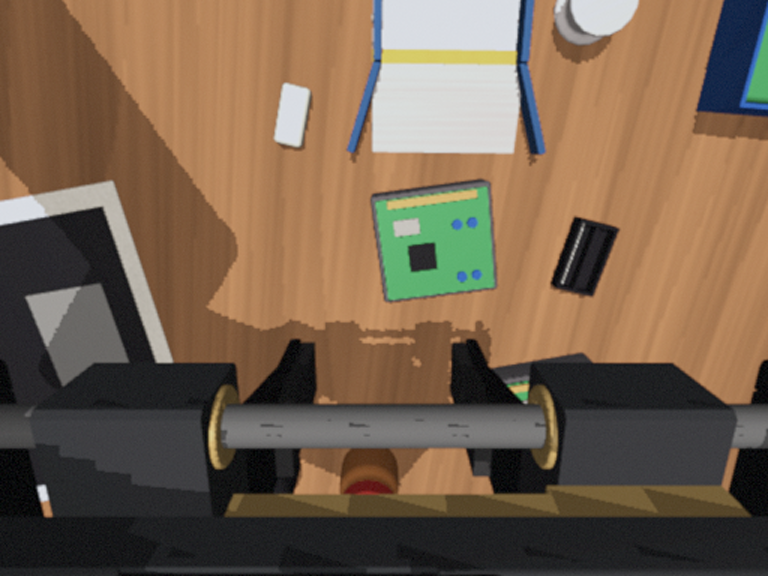

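The wrist view shows the chosen carrier with its top centred near (436,240) in the 1.5x picture. Its brass nose faces the ramp and it is turned a few degrees to the left. The ramp foot edge runs (372,152)–(515,153), the yellow lip's inner edge is at row 50, and the way in is clear. I'll work out positions from these edges.

```bash
python3 - <<'E'
from h import *
f=vision.grab_frame("wrist")
g=lambda u,v,z: ray(f,(u/1.5,v/1.5),z)[:2]
A={"footL":(372,152,0),"footR":(515,153,0),"lipoL":(381,63,.012),"lipoR":(518,64,.012),"lipiL":(382,50,.012),"lipiR":(516,50,.012)}
P={k:g(*v) for k,v in A.items()}
for k in P: print(k,P[k].round(4))
for a in ("foot","lipo","lipi"):
    L,R=P[a+"L"],P[a+"R"]; d=R-L; print(a,((L+R)/2).round(4),np.linalg.norm(d).round(4),"dock yaw",np.degrees(np.arctan2(d[1],d[0])).round(2)+90)
# rails' inner top edges
for n,(p,q) in {"Lrail":((382,0),(381,60)),"Rrail":((519,0),(518,60))}.items():
    p=g(*p,.028);q=g(*q,.028);d=p-q;print(n,p.round(4),q.round(4),np.degrees(np.arctan2(d[1],d[0])).round(2))
# carrier mask: green top
hsv=cv2.cvtColor(f["frame"],cv2.COLOR_RGB2HSV)
m=cv2.inRange(hsv,(50,90,50),(85,255,255)); m[:110]=0; m[215:]=0; m[:,:235]=0;m[:,345:]=0
for d in finder.regions_of("carrier",f)[:2]:
    r=d["pixels"].astype(np.uint8); c=max(cv2.findContours(r,0,2)[0],key=cv2.contourArea)[:,0]
    if not r[110:215,235:345].any(): continue
    W=np.array([ray(f,p,.032)[:2] for p in c],np.float32); b=cv2.minAreaRect(W); print("mask rect",b)
C=[g(*p,.032) for p in((374,195),(488,181),(496,287),(386,301))]
print(np.round(C,4),"ctr",np.mean(C,0)); 
for i,j in((0,1),(3,2),(3,0),(2,1)):
    d=C[j]-C[i];print(np.linalg.norm(d).round(4),np.degrees(np.arctan2(d[1],d[0])).round(2))
c=max(cv2.findContours(m,0,2)[0],key=cv2.contourArea)[:,0]
W=np.array([ray(f,p,.032)[:2] for p in c],np.float32); print("green",cv2.minAreaRect(W))
E
```

```text
footL [ 0.5376 -0.0934]
footR [ 0.6545 -0.0793]
lipoL [ 0.5368 -0.0275]
lipoR [ 0.6403 -0.0151]
lipiL [ 0.5364 -0.0185]
lipiR [ 0.6368 -0.0058]
foot [ 0.596  -0.0864] 0.1178 dock yaw 96.83
lipo [ 0.5885 -0.0213] 0.1042 dock yaw 96.83
lipi [ 0.5866 -0.0122] 0.1012 dock yaw 97.21
Lrail [0.5328 0.0107] [ 0.5369 -0.0278] 96.12
Rrail [0.6287 0.0228] [ 0.6359 -0.0153] 100.82
mask rect ((0.5987507104873657, -0.15916189551353455), (0.09447629004716873, 0.09099084138870239), 14.66926097869873)
[[ 0.5436 -0.1245]
 [ 0.6296 -0.1028]
 [ 0.6523 -0.1861]
 [ 0.564  -0.2096]] ctr [ 0.59736789 -0.15576832]
0.0887 14.14
0.0914 14.88
0.0875 103.47
0.0863 105.2
green ((0.5991529822349548, -0.16105127334594727), (0.0880148634314537, 0.08201976120471954), 14.71725845336914)
```

Call:
move_arm([
  [-7.7,4.2,0,0,0,0,5],
  [-7.7,4.2,0,0,0,0,5],
  [-7.7,4.2,0,0,0,0,5],
  [-7.7,4.2,4,0,0,0,5],
  [-7.7,4.2,8,0,0,0,5],
  [-7.7,4.2,12,0,0,0,5],
  [-7.7,4.2,16,0,0,0,5],
  [-7.7,4.2,19,0,0,0,5],
  [-7.7,4.2,19,0,0,0,5],
  [-7.7,4.2,21.5,0,0,0,5],
  [-7.7,4.2,23,0,0,0,5],
  [-7.7,4.2,23.6,0,0,0,5],
  [-7.7,4.2,23.6,0,0,0,5],
  [-7.7,4.2,23.6,0,0,0,5],
  [-7.7,4.2,23.6,0,0,0,5],
])

```text
time_s: 4.32
position: [0.6094, -0.2364, 0.0153]
eef_rot: [179.8, 0.1, 97.2]
contact_force: [-0.1, -0.2, -0.4]
finger_gap: 0.0501
gripper_force: 0.0
```

```bash
cat >> h.py <<'E'
O=np.array([.588,-.0135]); a=np.radians(97.0); U=np.array([np.cos(a),np.sin(a)]); V=np.array([-U[1],U[0]])
def dock(p): d=np.array(p)[:2]-O; return (d@U).round(4),(d@V).round(4)
def look(n=None):
    s=ctrl.read_state(); F=s["contact_force"]; print(round(s["time_s"],2),np.round(s["position"],4),"yaw",round(s["eef_rot"][2],2),"dock",dock(s["position"]),"F dock",round(F[:2]@U,2),round(F[:2]@V,2),round(F[2],2))
    for cam in ("top","scene"):
        f=vision.grab_frame(cam)
        if n: save(f,cam+n,(190,130,390,260) if cam=="top" else (170,110,370,260),4)
        for d in finder.mark_of("carrier",f)[:4]:
            if abs(d["at"][0]-.59)<.05 and -.25<d["at"][1]<.1: print(cam,round(d["score"],2),np.round(d["at"],3),"dock",dock(d["at"]))
E
python3 -c "
from h import *
look()"
```

```text
4.32 [ 0.6094 -0.2364  0.0153] yaw 97.24 dock (np.float64(-0.2238), np.float64(0.006)) F dock -0.24 0.09 -0.39
top 0.88 [ 0.603 -0.161 -0.001] dock (np.float64(-0.1484), np.float64(0.0034))
scene 0.83 [ 0.6   -0.16   0.002] dock (np.float64(-0.1467), np.float64(0.0055))
```

Call:
move_arm([
  [0.4,0,0,0,0,0,5],
  [0.7,0,0,0,0,0,5],
  [1.0,0,0,0,0,0,5],
  [1.2,0,0,0,0,0,5],
  [1.4,0,0,0,0,0,5],
  [1.6,0,0,0,0,0,5],
  [1.8,0,0,0,0,0,5],
  [2.0,0,0,0,0,0,5],
  [2.2,0,0,0,0,0,5],
  [2.4,0,0,0,0,0,5],
  [2.6,0,0,0,0,0,5],
  [2.8,0,0,0,0,0,5],
  [3.0,0,0,0,0,0,5],
  [3.2,0,0,0,0,0,5],
])

```text
time_s: 5.68
position: [0.6039, -0.204, 0.0131]
eef_rot: [-180.0, -0.0, 97.2]
contact_force: [-1.0, -2.0, -0.6]
finger_gap: 0.0501
gripper_force: 0.8
```

```bash
python3 - <<'E'
from h import *
look()
f=vision.grab_frame("wrist"); save(f,"w2.png",s=1.5)
print(finder.mark_of("carrier",f)[:1])
E
```

```text
5.68 [ 0.6039 -0.204   0.0131] yaw 97.22 dock (np.float64(-0.191), np.float64(0.0074)) F dock -1.83 1.22 -0.57
top 0.83 [ 0.607 -0.146 -0.002] dock (np.float64(-0.1335), np.float64(-0.0027))
scene 0.77 [ 0.605 -0.147  0.003] dock (np.float64(-0.135), np.float64(-0.0007))
[{'at': [0.6011, -0.1445, -0.0007], 'score': 0.63}]
```

View pics/w2.png

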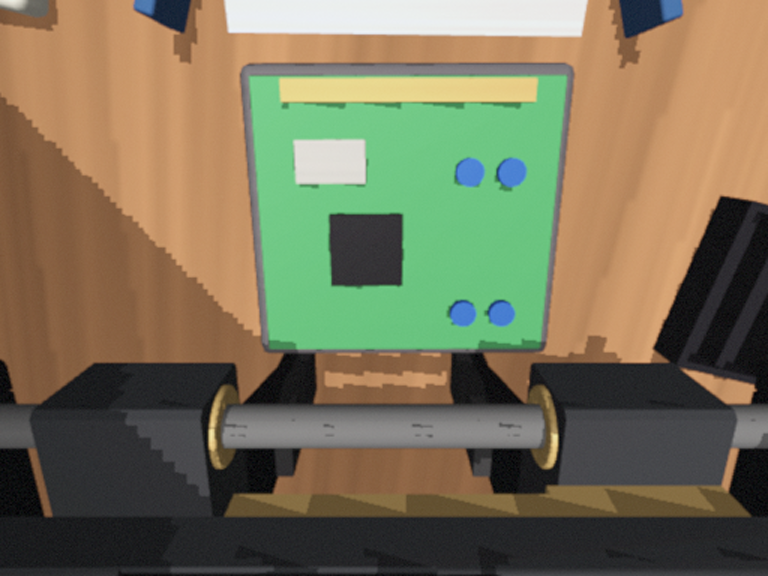

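The carrier is now flush with both fingers. Its nose is centred at col 408, against the ramp foot's middle at col 406. I'll push straight on.

Call:
move_arm([
  [0.3,0,0,0,0,0,5],
  [0.6,0,0,0,0,0,5],
  [0.9,0,0,0,0,0,5],
  [1.2,0,0,0,0,0,5],
  [1.5,0,0,0,0,0,5],
  [1.8,0,0,0,0,0,5],
  [2.1,0,0,0,0,0,5],
  [2.4,0,0,0,0,0,5],
  [2.7,0,0,0,0,0,5],
  [3.0,0,0,0,0,0,5],
  [3.3,0,0,0,0,0,5],
  [3.6,0,0,0,0,0,5],
  [3.9,0,0,0,0,0,5],
  [4.2,0,0,0,0,0,5],
  [4.5,0,0,0,0,0,5],
  [4.8,0,0,0,0,0,5],
  [5.1,0,0,0,0,0,5],
  [5.4,0,0,0,0,0,5],
  [5.7,0,0,0,0,0,5],
  [6.0,0,0,0,0,0,5],
])

```text
time_s: 7.65
position: [0.5964, -0.1443, 0.0132]
eef_rot: [-180.0, -0.0, 97.2]
contact_force: [0.5, -2.9, 0.1]
finger_gap: 0.0498
gripper_force: 1.5
```

```bash
python3 -c "
from h import *
look()"
```

```text
7.65 [ 0.5964 -0.1443  0.0132] yaw 97.22 dock (np.float64(-0.1309), np.float64(0.0076)) F dock -2.93 -0.09 0.12
top 0.57 [ 0.598 -0.084  0.005] dock (np.float64(-0.0715), np.float64(-0.0009))
scene 0.56 [ 0.596 -0.082  0.004] dock (np.float64(-0.0692), np.float64(0.0002))
```

Call:
move_arm([
  [0.3,0,0,0,0,0,5],
  [0.6,0,0,0,0,0,5],
  [0.9,0,0,0,0,0,5],
  [1.2,0,0,0,0,0,5],
  [1.5,0,0,0,0,0,5],
  [1.8,0,0,0,0,0,5],
  [2.1,0,0,0,0,0,5],
  [2.4,0,0,0,0,0,5],
  [2.7,0,0,0,0,0,5],
  [3.0,0,0,0,0,0,5],
  [3.3,0,0,0,0,0,5],
  [3.6,0,-0.03,0,0,0,5],
  [3.9,0,-0.09,0,0,0,5],
  [4.2,0,-0.15,0,0,0,5],
  [4.5,0,-0.21,0,0,0,5],
  [4.8,0,-0.27,0,0,0,5],
  [5.1,0,-0.33,0,0,0,5],
  [5.4,0,-0.39,0,0,0,5],
])

```text
time_s: 9.35
position: [0.5901, -0.0912, 0.0175]
eef_rot: [180.0, 0.0, 97.2]
contact_force: [0.1, -3.6, 0.6]
finger_gap: 0.0503
gripper_force: 2.3
```

```bash
python3 -c "
from h import *
look('3.png')"
```

```text
9.35 [ 0.5901 -0.0912  0.0175] yaw 97.22 dock (np.float64(-0.0774), np.float64(0.0074)) F dock -3.58 0.3 0.56
top 0.79 [ 0.59  -0.031  0.005] dock (np.float64(-0.0175), np.float64(-0.0002))
scene 0.96 [ 0.588 -0.031  0.011] dock (np.float64(-0.0177), np.float64(0.0022))
```

View pics/scene3.png

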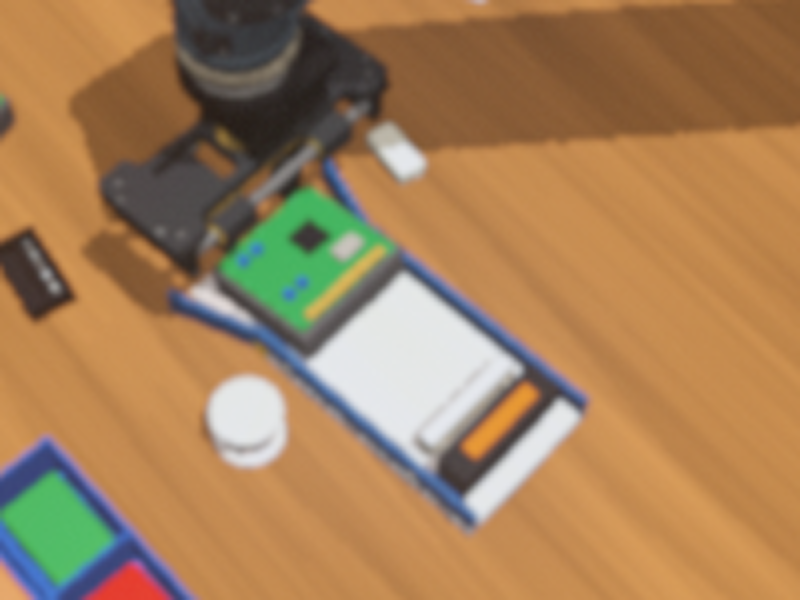

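Call:
move_arm([
  [0.25,0,-0.07,0,0,0,4.8],
  [0.5,0,-0.14,0,0,0,4.6],
  [0.75,0,-0.21,0,0,0,4.4],
  [1.0,0,-0.28,0,0,0,4.2],
  [1.25,0,-0.35,0,0,0,4.0],
  [1.5,0,-0.42,0,0,0,3.8],
  [1.75,0,-0.49,0,0,0,3.6],
  [2.0,0,-0.56,0,0,0,3.6],
  [2.25,0,-0.63,0,0,0,3.6],
  [2.5,0,-0.7,0,0,0,3.6],
  [2.75,0,-0.77,0,0,0,3.6],
  [3.0,0,-0.84,0,0,0,3.6],
  [3.25,0,-0.91,0,0,0,3.6],
  [3.5,0,-0.98,0,0,0,3.6],
  [3.75,0,-1.05,0,0,0,3.6],
  [4.0,0,-1.1,0,0,0,3.6],
])

```text
time_s: 10.88
position: [0.5835, -0.0506, 0.0277]
eef_rot: [-179.9, -0.1, 97.2]
contact_force: [1.3, -2.9, -0.8]
finger_gap: 0.0361
gripper_force: 1.1
```

```bash
python3 -c "
from h import *
look()"
```

```text
10.88 [ 0.5835 -0.0506  0.0277] yaw 97.23 dock (np.float64(-0.0362), np.float64(0.009)) F dock -3.03 -0.92 -0.76
top 0.62 [0.584 0.006 0.01 ] dock (np.float64(0.0199), np.float64(0.0012))
scene 0.84 [0.585 0.008 0.012] dock (np.float64(0.0213), np.float64(0.0005))
```

Call:
move_arm([
  [0.2,0,0,0,0,0,3.6],
  [0.4,0,0,0,0,0,3.6],
  [0.6,0,0,0,0,0,3.6],
  [0.8,0,0,0,0,0,3.6],
  [1.0,0,0,0,0,0,3.6],
  [1.2,0,0,0,0,0,3.6],
  [1.4,0,0,0,0,0,3.6],
  [1.6,0,0,0,0,0,3.6],
  [1.8,0,0,0,0,0,3.6],
  [2.0,0,0,0,0,0,3.6],
  [2.2,0,0,0,0,0,3.6],
])

```text
time_s: 12.0
position: [0.5819, -0.0294, 0.0281]
eef_rot: [180.0, 0.0, 97.2]
contact_force: [0.1, -1.8, -0.7]
finger_gap: 0.036
gripper_force: 0.8
```

```bash
python3 -c "
from h import *
look('4.png')"
```

```text
12.0 [ 0.5819 -0.0294  0.0281] yaw 97.22 dock (np.float64(-0.0151), np.float64(0.008)) F dock -1.77 0.12 -0.69
top 0.4 [0.582 0.028 0.008] dock (np.float64(0.0415), np.float64(0.0005))
scene 0.93 [0.582 0.026 0.01 ] dock (np.float64(0.0399), np.float64(0.0015))
```

View pics/scene4.png

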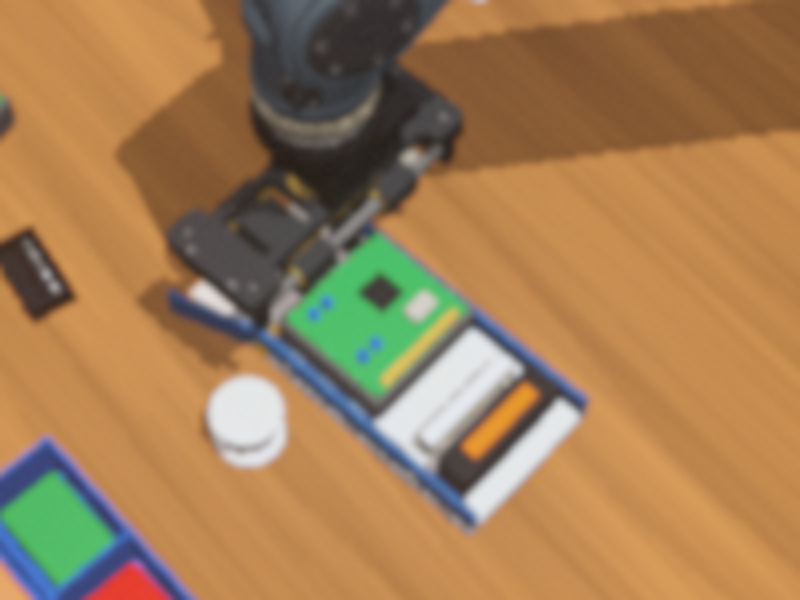

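Call:
move_arm([
  [0.2,0,0,0,0,0,3.6],
  [0.4,0,0,0,0,0,3.6],
  [0.6,0,0,0,0,0,3.6],
  [0.8,0,0,0,0,0,3.6],
  [1.0,0,0,0,0,0,3.6],
  [1.2,0,0.05,0,0,0,3.6],
  [1.4,0,0.1,0,0,0,3.6],
  [1.6,0,0.15,0,0,0,3.6],
])

```text
time_s: 12.87
position: [0.5811, -0.0147, 0.0275]
eef_rot: [179.9, 0.1, 97.3]
contact_force: [-0.5, -5.9, 4.6]
finger_gap: 0.0362
gripper_force: 2.8
```

Call:
move_arm([
  [0.1,0,0,0,0,0,3.6],
  [0.2,0,0,0,0,0,3.6],
  [0.3,0,0,0,0,0,3.6],
  [0.4,0,0,0,0,0,3.6],
])

```text
time_s: 13.2
position: [0.5807, -0.0106, 0.0275]
eef_rot: [179.8, 0.1, 97.2]
contact_force: [0.2, -4.6, 3.4]
finger_gap: 0.0363
gripper_force: 2.5
```

Call:
move_arm([
  [0.1,0,0,0,0,0,3.6],
  [0.2,0,0,0,0,0,3.6],
  [0.3,0,0,0,0,0,3.6],
  [0.4,0,0,0,0,0,3.6],
])

```text
time_s: 13.53
position: [0.5803, -0.0066, 0.0274]
eef_rot: [179.8, 0.1, 97.2]
contact_force: [0.3, -5.5, 3.7]
finger_gap: 0.0361
gripper_force: 2.6
```

```bash
python3 - <<'E'
from h import *
look('5.png')
E
```

```text
13.53 [ 0.5803 -0.0066  0.0274] yaw 97.23 dock (np.float64(0.0077), np.float64(0.0068)) F dock -5.47 0.38 3.72
top 0.42 [0.58  0.048 0.011] dock (np.float64(0.0625), np.float64(0.0006))
scene 0.72 [0.58  0.053 0.008] dock (np.float64(0.0669), np.float64(-0.0003))
```

View pics/scene5.png

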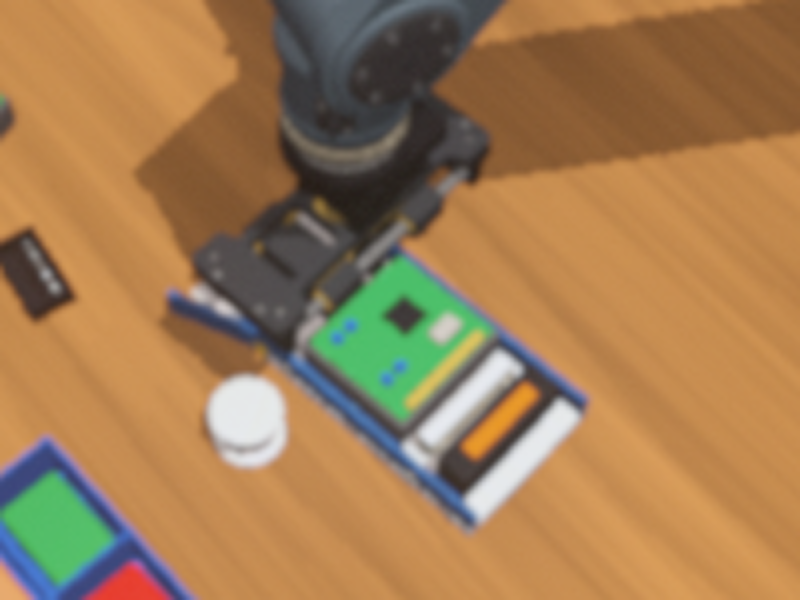

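The carrier lies flat and straight between the rails. Its nose is near (410,420) and a small gap remains to the white bar at (420,440). I'll go on in 1 mm steps.

Call:
move_arm([
  [0.1,0,-0.03,0,0,0,3.6],
  [0.2,0,-0.03,0,0,0,3.6],
  [0.3,0,-0.03,0,0,0,3.6],
  [0.4,0,-0.03,0,0,0,3.6],
])

```text
time_s: 14.07
position: [0.5792, -0.0022, 0.0273]
eef_rot: [179.9, 0.1, 97.2]
contact_force: [0.7, -4.9, 4.5]
finger_gap: 0.0359
gripper_force: 2.7
```

Call:
move_arm([
  [0.1,0,0,0,0,0,3.6],
  [0.2,0,0,0,0,0,3.6],
  [0.3,0,0,0,0,0,3.6],
])

```text
time_s: 14.32
position: [0.5787, 0.0005, 0.0273]
eef_rot: [179.9, 0.1, 97.2]
contact_force: [0.7, -9.2, 4.4]
finger_gap: 0.0361
gripper_force: 4.5
```

Call:
move_arm([
  [0.1,0,0,0,0,0,3.6],
  [0.2,0,0,0,0,0,3.6],
  [0.3,0,0,0,0,0,3.6],
])

```text
time_s: 14.57
position: [0.5784, 0.0021, 0.0273]
eef_rot: [179.9, 0.2, 97.3]
contact_force: [0.4, -11.7, 3.9]
finger_gap: 0.036
gripper_force: 5.6
```

Call:
move_arm([
  [0.05,0,-0.02,0,0,0,3.6],
  [0.1,0,-0.04,0,0,0,3.6],
  [0.1,0,-0.06,0,0,0,3.6],
])

```text
time_s: 14.82
position: [0.5778, 0.0038, 0.0274]
eef_rot: [180.0, 0.1, 97.2]
contact_force: [-0.0, -6.9, -0.1]
finger_gap: 0.0356
gripper_force: 4.0
```

Call:
move_arm([
  [0.05,0,-0.02,0,0,0,3.6],
  [0.1,0,-0.04,0,0,0,3.6],
  [0.1,0,-0.04,0,0,0,3.6],
])

```text
time_s: 15.07
position: [0.5774, 0.0053, 0.0275]
eef_rot: [-180.0, 0.1, 97.2]
contact_force: [0.9, -6.6, -0.0]
finger_gap: 0.0358
gripper_force: 3.5
```

Call:
move_arm([
  [0.05,0,0,0,0,0,3.6],
  [0.1,0,0,0,0,0,3.6],
  [0.1,0,0,0,0,0,3.6],
])

```text
time_s: 15.32
position: [0.5773, 0.0063, 0.0275]
eef_rot: [-180.0, 0.1, 97.2]
contact_force: [1.6, -6.7, -0.3]
finger_gap: 0.0362
gripper_force: 3.6
```

Call:
move_arm([
  [0.05,0,0,0,0,0,3.6],
  [0.1,0,0,0,0,0,3.6],
  [0.1,0,0,0,0,0,3.6],
])

```text
time_s: 15.57
position: [0.5772, 0.0073, 0.0275]
eef_rot: [-180.0, 0.1, 97.2]
contact_force: [0.3, -6.6, -0.3]
finger_gap: 0.0362
gripper_force: 3.6
```

Call:
move_arm([
  [0.05,0,0,0,0,0,3.6],
  [0.05,0,0,0,0,0,3.6],
])

```text
time_s: 15.73
position: [0.5771, 0.0077, 0.0275]
eef_rot: [-180.0, 0.1, 97.2]
contact_force: [-0.8, -8.2, -0.0]
finger_gap: 0.0357
gripper_force: 3.6
```

Call:
move_arm([
  [0.05,0,0,0,0,0,3.6],
  [0.05,0,0,0,0,0,3.6],
])

```text
time_s: 15.9
position: [0.5771, 0.0082, 0.0275]
eef_rot: [-180.0, 0.1, 97.2]
contact_force: [2.3, -7.7, -0.5]
finger_gap: 0.0361
gripper_force: 3.6
```

Call:
move_arm([
  [0.05,0,0,0,0,0,3.6],
  [0.05,0,0,0,0,0,3.6],
])

```text
time_s: 16.07
position: [0.5771, 0.0085, 0.0275]
eef_rot: [180.0, 0.1, 97.2]
contact_force: [0.7, -7.4, 0.4]
finger_gap: 0.0358
gripper_force: 3.9
```

Call:
move_arm([
  [0.04,0,0,0,0,0,3.6],
  [0.04,0,0,0,0,0,3.6],
])

```text
time_s: 16.23
position: [0.5772, 0.0086, 0.0275]
eef_rot: [180.0, 0.1, 97.2]
contact_force: [1.4, -8.1, -0.6]
finger_gap: 0.036
gripper_force: 4.5
```

Call:
move_arm([
  [0.05,0,0,0,0,0,3.6],
  [0.05,0,0,0,0,0,3.6],
])

```text
time_s: 16.4
position: [0.5772, 0.0087, 0.0276]
eef_rot: [180.0, 0.1, 97.2]
contact_force: [1.3, -9.9, -0.9]
finger_gap: 0.036
gripper_force: 5.1
```

Call:
move_arm([
  [0.05,0,0,0,0,0,3.6],
  [0.05,0,0,0,0,0,3.6],
])

```text
time_s: 16.57
position: [0.5773, 0.0088, 0.0276]
eef_rot: [180.0, 0.2, 97.2]
contact_force: [1.4, -11.3, 0.0]
finger_gap: 0.036
gripper_force: 5.8
```

Call:
move_arm([
  [0.05,0,0,0,0,0,3.6],
  [0.05,0,0,0,0,0,3.6],
])

```text
time_s: 16.73
position: [0.5774, 0.0088, 0.0276]
eef_rot: [180.0, 0.2, 97.2]
contact_force: [0.3, -12.8, -0.3]
finger_gap: 0.0361
gripper_force: 6.5
```

Force now climbs with no movement, about 8–9 mm after first contact with the connector, so this is the hard stop. I'll back off straight, then lift clear.

Call:
move_arm([
  [-0.2,0,0,0,0,0,3.6],
  [-0.5,0,0,0,0,0,3.6],
  [-1.0,0,0,0,0,0,3.6],
  [-1.6,0,0,0,0,0,3.6],
  [-2.5,0,-0.5,0,0,0,3.6],
  [-4,0,-2,0,0,0,3.6],
  [-5.5,0,-5,0,0,0,3.6],
  [-7,0,-9,0,0,0,3.6],
  [-7,0,-13,0,0,0,3.6],
  [-7,0,-17,0,0,0,3.6],
  [-7,0,-19,0,0,0,3.6],
  [-7,0,-19,0,0,0,3.6],
  [-7,0,-19,0,0,0,3.6],
])

```text
time_s: 17.82
position: [0.5859, -0.0584, 0.2196]
eef_rot: [179.8, 0.1, 97.2]
contact_force: [-1.0, -0.6, 0.0]
finger_gap: 0.0361
gripper_force: 0.0
```

```bash
python3 - <<'E'
from h import *
look('6.png')
f=vision.grab_frame("wrist"); save(f,"w6.png",s=1.5)
for d in finder.mark_of("carrier",f)[:2]: print(d, dock(d["at"]))
E
```

```text
17.82 [ 0.5859 -0.0584  0.2196] yaw 97.21 dock (np.float64(-0.0443), np.float64(0.0075)) F dock -0.48 1.03 0.01
top 0.57 [0.578 0.064 0.007] dock (np.float64(0.0784), np.float64(0.0004))
scene 0.63 [0.577 0.064 0.01 ] dock (np.float64(0.0788), np.float64(0.0016))
{'at': [0.5728, 0.0658, 0.006], 'score': 0.76} (np.float64(0.0806), np.float64(0.0054))
```

View pics/w6.png

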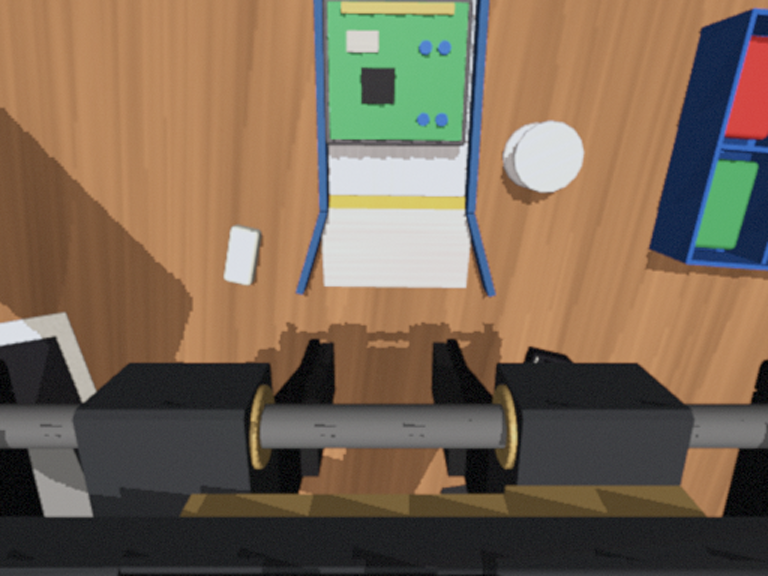

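View pics/scene6.png

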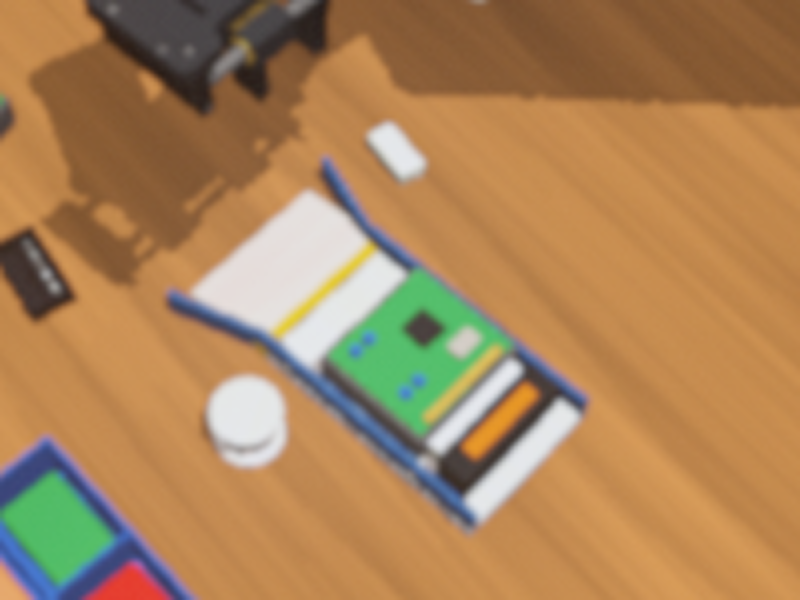

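The carrier lies flat and straight on the deck. The white bar, around (475,405) in the scene crop, now sits directly against the black head with the earlier gap closed. The bystanders in view haven't moved, so I'm handing in.

```bash
python3 -c "
from h import *
print(ticket.finish_job())"
```

```text
the job is handed in; nothing more can be done
None
```

The carrier is on the deck, flat and straight, with the connector pushed to its hard stop (highest push read about 13 N) and the gripper well clear; I handed the job in at about 18 s, and no verdict came back.

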